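Time and lock a belt-drive head with a lift-collar lever

TASK

The belt is off this drive head and the pulley has to be locked at its timing mark before a new one goes on. Leaving the lever where it is, turn the pulley by its rim until the engraved mark faces the pointer; then lift the lever's collar out of its notch, swing the lever over to the other notch, away from the pulley, and let the collar drop in, which frees the spring-loaded lock pin. If the pin has not dropped, rock the pulley by its rim up to ten degrees either way, feeling for the notch beside the mark, until the pin drops fully home, then let go; never force the lever over with its collar down, and leave the hex-key set, caliper and oak block where they lie.

Things in the scene. Friction and masses are not known exactly. Their poses are not given: they have to be found in the camera images.
- drive_unit: grey cast base 216 x 104 x 12 mm bolted to the bench, carrying the pulley, a guide block with a pointer, and the lever between two steel gate plates. Origin: centre of its underside, on the bench. Own x runs along the base from the pulley (axis at x = -53 mm) to the lever (pivot at x = +70 mm), z up; all of it lies on the centre line y = 0. It never moves during the work.
- pulley_top (a point): point on the vertical axis of the aluminium timing pulley, level with the top of its rim, 70 mm above the bench. The upstanding rim (outer radius 50 mm with teeth, inner radius 40 mm) is 10 mm thick and can be pinched with one finger inside the dish and one outside. It turns without limit; stiff bearing, 2 to 3 N at the rim, 4 N with the pin pressing on the plate; stays where it is left.
- pulley_hub (a point): point on the pulley's axis on the floor of the dish inside the rim, 50 mm above the bench; fingers inside the dish must stay above this floor. A nut of radius 9 mm (radius 14 mm at its foot) stands in the middle up to 63 mm above the bench.
- mark (a point): the engraved mark: a dark line 3 mm wide across the top of the pulley's rim and down its outside; this point is on it, on the rim's top, 47 mm from the axis. It starts 0.5 to 1.3 rad round from the pointer, counter-clockwise seen from above, and goes round with the pulley.
- pointer_tip (a point): tip of the dark sheet-steel pointer on the guide block, 73 mm above the bench, 52.5 mm from the pulley's axis on the side toward the lever, on the base's centre line. The mark faces it when axis, mark and pointer lie in one line.
- plate_edge (a point): fixed point on the lock pin's line at the edge of the steel index plate under the pulley (radius 56 mm, top 44 mm above the bench). The plate has 4 notches 90 degrees apart, 11 mm wide. It is bolted on through slots; the wanted notch lies up to 0.15 rad (9 degrees) either side of the mark, different each time: feel for it. The pin drops in when the notch is within 1.5 mm of the pin's line.
- pin_tip (a point): flat end of the level steel lock pin (8 mm diameter, 40 mm above the bench), which slides along the base's centre line toward the pulley's axis, pushed by a spring of 3 to 4 N. Tip to pulley axis: 59 mm drawn back by the lever, 56 mm pressing on the index plate's edge, 47.5 mm fully home in a notch; the pulley is then locked.
- lever_pivot (a point): middle of the lever's pivot, 58 mm above the bench; the pivot axis is level, along the base's y axis. The lever starts leaning 0.25 rad from vertical toward the pulley and ends leaning 0.55 rad away from it; swinging takes 1 to 2 N at the collar, up to a stop just over the second notch. The gate plates either side, 28 mm over their outsides, reach 38 mm from the pivot.
- lever_ball (a point): centre of the black ball (15 mm) at the lever's top end, 101 mm from the pivot; pivot, collar and ball lie on the lever's straight axis (9 mm rod).
- collar_grip (a point): centre of the grooved steel collar on the lever (21 mm diameter, 22 mm long); a flat round lug of 10 mm on either side, 26 mm over both along the base's y axis, pivots between fingers. 69 mm from the pivot when down, its cross pin holds the lever. Lifted 8 mm or more along the lever (stop at 12 mm, spring 3 to 7 N) the lever is free; let go against the far stop it drops into the second notch.
- hex_set: bystander: folding hex-key set 30 x 105 x 19 mm on the bench, origin at its underside
- caliper: bystander: steel caliper 59 x 200 x 11 mm on the bench, origin at its underside
- oak_block: bystander: dark oak block 45 x 160 x 32 mm on the bench, origin at its underside
- mitre_saw: mitre saw standing on the bench behind and to the left of the drive unit; not part of the work, but keep the arm clear of it. Its raised head ends in a loop handle that overhangs toward the robot: 540 to 730 mm ahead of the robot's axis, about 50 mm to the right of it, up to 420 mm above the bench; the motor reaches further left at the same distance.

How it is judged:
By the outcome, as a careful person would: the job done as asked, in the order asked, and still so for the second after the job is handed in, with the robot touching nothing.
It also fails if it takes over 64 s, if anything falls off the work surface, if the arm or the gripper's body presses on something with over 40 N, if the wrist force passes 120 N, or if a joint passes its speed limit or range.

ROBOT

A 6-joint arm with a two-finger parallel gripper is mounted at the origin on a cart in front of the work surface, level with it; the furniture and walls round the work are solid. World frame = base frame: x ahead of the robot, y to its left, z up, the work surface at z = 0. Lengths are in m, angles in rad, forces in N, time in s.
With the tool pointing down it reaches from about 0.35 to 0.775 m from the base axis. Payload 7.3 kg.
Tool frame: the origin (TCP) lies between the finger pads; the fingertips stand ahead of it and the grasp point (between the pads) lies 3 mm ahead of it (env.tip_reach is the z of the fingertips in the tool frame, in m); z points along the fingers, x is the direction in which the jaws open and shut, and the axes are right-handed (so a half turn about z gives the same grasp; the last joint's range is limited). The gripper opens to 92 mm and grips with 3 to 60 N. Pads are 19 mm wide; open, the fingers measure 130 mm over their backs; the gripper's body (75 mm by 190 mm) begins 47 mm behind the grasp point.
Start: joints at [-1.474, 0.342, 1.524, -0, 1.275, -0.146], TCP at [0.126, -0.51, 0.249] pointing down, gripper open.
Joint ranges: [-2.53, 2.53], [-0.77, 2.02], [0.04, 2.7], [-1, 4.14], [0.28, 2.66], [-3.11, 3.11]. Speed limits (rad/s): [2.57, 2.57, 3.14, 3.14, 3.14, 3.14].

INTERFACE

Orientations are given as [roll, pitch, yaw] about the fixed x, y, z axes, in that order (R = Rz(yaw) Ry(pitch) Rx(roll)).
In Python, from bench import env, read_camera, ticket gives the robot as it stands.
- The arm moves only by the tool drive_tool, never from a script. Its arguments are lists of equal length, an entry for each row: "slide": the shift along the world's x, y, z in m, a list of three; "twist": the turn, a rotation vector about the world's x, y, z in degrees, a list of three; "jaw": the finger opening in m, from 0 to 0.0918. In form: {"slide": [[tx, ty, tz], ...], "twist": [[ax, ay, az], ...], "jaw": [jaw, ...]}. A call has 1 to 5 rows; each row shifts and turns the commanded pose from where the row before left it; what a row does not reach is not made up. A row lasts 1/8 s, in which the tool goes at most 62.5 mm and 10.7 degrees, less where a joint would pass 70% of its speed; a pose out of reach is approached as far as the arm can. A call with a gripper value outside its range is refused whole. The fingers move at their own pace and stop on an object; "grip_force" is the grip in N (left out, the last holds). Time passes only in rows, so rows that do not move let the fingers close. It gives the time, the measured TCP pose, the force and the opening at its end, in the units of the state.
- env.read_state(): the state, without advancing time (a new reading comes with each control period).
- read_camera(name): name is "scene" or "top"; returns a dict with "frame" (480x640x3 uint8, red, green, blue), "camera_matrix" (3x3 intrinsics, pixels), "extrinsics" (4x4, takes a point from world to camera coordinates). Camera axes: x right, y up, looking along -z (the intrinsics and any distortion apply to the point x, -y, -z); pixel columns grow to the right and rows downward; lengths in m; the calibration is good to about 2 mm. A picture is of the moment at which its call begins. There is no depth.
- ticket.finish_job(): hands the job in, once; it reports no verdict.
The state is a dict: "clock": time; "q": joint angles; "joint_velocities": joint speeds; "joint_efforts": joint torques, N m; "position": TCP position; "orientation": TCP orientation; "contact_force": force on the tool from outside, world axes, zero at the start; "moment": the same for the moment, N m; "gripper_width": opening from 0.0 (shut) to 1.0 (fully open).
Only numpy, scipy, OpenCV 4.12 (cv2) and the standard library are available. Lean on these libraries where they do the work, as an engineer would, in place of code of your own. Each camera call takes 0.05 s, during which the arm holds its last target. There are 200 camera calls.

## Working session

There is one attempt and no reset: what is moved stays moved. The work goes in short steps, Python scripts to look and compute and a tool call to move; the robot and the scene stay as the last step left them, time stands still between calls to the robot, and variables do not carry over. Pictures are saved under pics/ and viewed, about 8 in all and at most 12, crops included, and the job is handed in when it is done.

Besides the shell and the picture viewer there is one more tool, called after "Emit:" as name(argument=value, ...), one argument or row to a line, values as JSON. drive_tool: Moves the arm, as the interface text tells. Its arguments: {"type":"object","properties":{"slide":{"type":"array"},"twist":{"type":"array"},"jaw":{"type":"array"},"grip_force":{"type":"number"}},"required":["slide","twist","jaw"]}

```bash
mkdir -p pics; ls; python3 - <<'E'
from bench import env, read_camera
import cv2,numpy as np
for n in("scene","top"):
    c=read_camera(n); cv2.imwrite(f"pics/{n}0.png",c["frame"][:,:,::-1]); print(n,c["camera_matrix"].tolist(),np.round(c["extrinsics"],4).tolist(),[k for k in c])
print(env.read_state(),env.tip_reach)
E
```

```text
pics
scene [[453.8872665286602, 0.0, 320.28850055648417], [0.0, 453.8872665286602, 248.42809639594026], [0.0, 0.0, 1.0]] [[-0.852, -0.5235, 0.0051, 0.4378], [0.3982, -0.6416, 0.6556, -0.3285], [-0.3399, 0.5606, 0.7551, -0.9841], [0.0, 0.0, 0.0, 1.0]] ['frame', 'camera_matrix', 'extrinsics']
top [[488.9626439584399, 0.0, 323.8671307640638], [0.0, 488.9626439584399, 236.73050211922464], [0.0, 0.0, 1.0]] [[0.4205, -0.9073, -0.0001, -0.2564], [0.8889, 0.4119, 0.2007, -0.4876], [-0.182, -0.0845, 0.9797, -1.1923], [0.0, 0.0, 0.0, 1.0]] ['frame', 'camera_matrix', 'extrinsics']
{'clock': 0.1, 'q': array([-1.47400174e+00,  3.42640845e-01,  1.52486189e+00,  3.38871586e-07,
        1.27537409e+00, -1.45986963e-01]), 'joint_velocities': array([-0.00030708, -0.00218603, -0.00269876, -0.00083202,  0.00022734,
        0.00143859]), 'joint_efforts': array([ 2.34863459e-03, -4.32003415e+01, -2.44694835e+01,  7.20058288e-02,
        5.25650731e-02, -5.10323014e-05]), 'position': array([ 0.12621095, -0.50929507,  0.24814157]), 'orientation': array([-3.14140553e+00,  1.27045582e-03, -1.32801475e+00]), 'contact_force': array([ 0.39162322,  0.12362293, -0.57507579]), 'moment': array([-0.05800119,  0.01481398,  0.01579109]), 'gripper_width': 1.0026270340693555} 0.022
```

View pics/scene0.png

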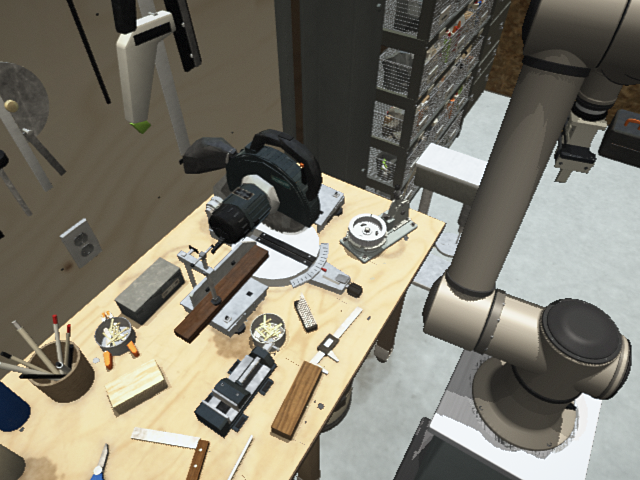

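View pics/top0.png

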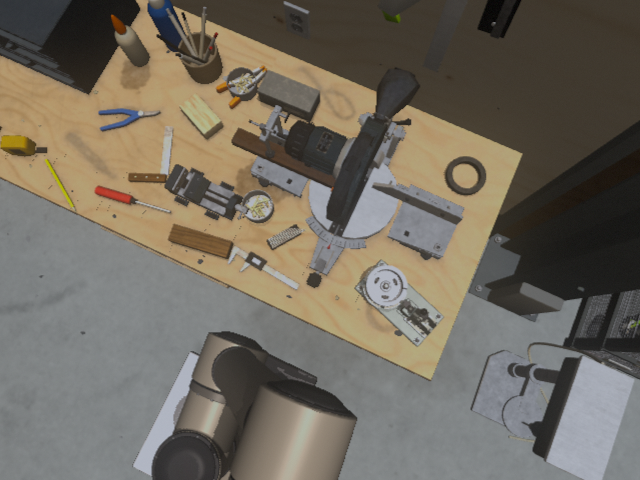

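The drive unit is around (400,302) in top and (378,230) in scene. The pulley centre is near (386,285) in top and the lever near (418,316). Next I'll enlarge the crops.

```bash
cat > h.py <<'E'
from bench import env, read_camera
import cv2,numpy as np
def ray(c,u,v,z):
    K,E=c["camera_matrix"],c["extrinsics"]; R,t=E[:3,:3],E[:3,3]
    d=np.linalg.inv(K)@[u,v,1]; d=R.T@(d*[1,-1,-1]); o=-R.T@t
    return o+d*(z-o[2])/d[2]
def proj(c,p):
    K,E=c["camera_matrix"],c["extrinsics"]; q=E[:3,:3]@np.array(p)+E[:3,3]; q=K@(q*[1,-1,-1]); return q[:2]/q[2]
def crop(c,u,v,w,h,s): 
    return cv2.resize(np.ascontiguousarray(c["frame"][v:v+h,u:u+w,::-1]),None,fx=s,fy=s,interpolation=cv2.INTER_CUBIC)
E
python3 - <<'E'
from h import *
a=read_camera("top"); b=read_camera("scene")
A=crop(a,350,255,100,100,6);B=crop(b,330,170,100,100,6)
cv2.imwrite("pics/c1.png",cv2.resize(np.hstack([A,B]),(800,400)))
cv2.imwrite("pics/c1.png",cv2.resize(A,(600,600)))
cv2.imwrite("pics/c2.png",cv2.resize(B,(600,600)))
print(ray(a,386,285,.07),ray(a,400,302,.012),ray(a,358,262,.012))
E
```

```text
[ 0.50087943 -0.21804107  0.07      ] [ 0.48466591 -0.27177103  0.012     ] [ 0.5336774  -0.13270705  0.012     ]
```

View pics/c1.png

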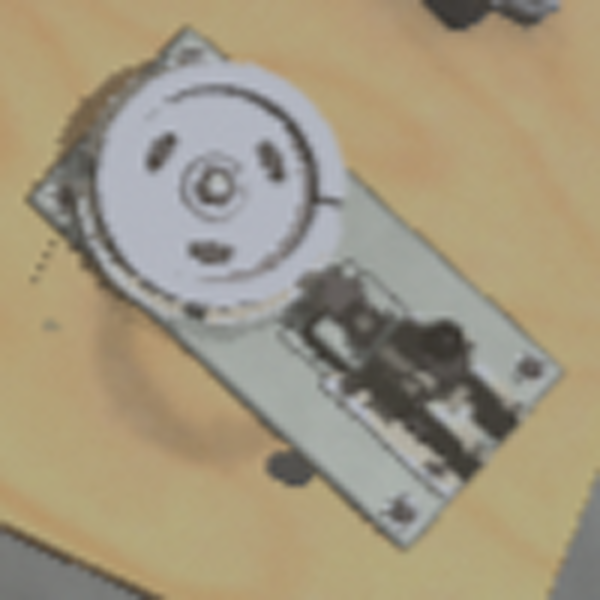

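View pics/c2.png

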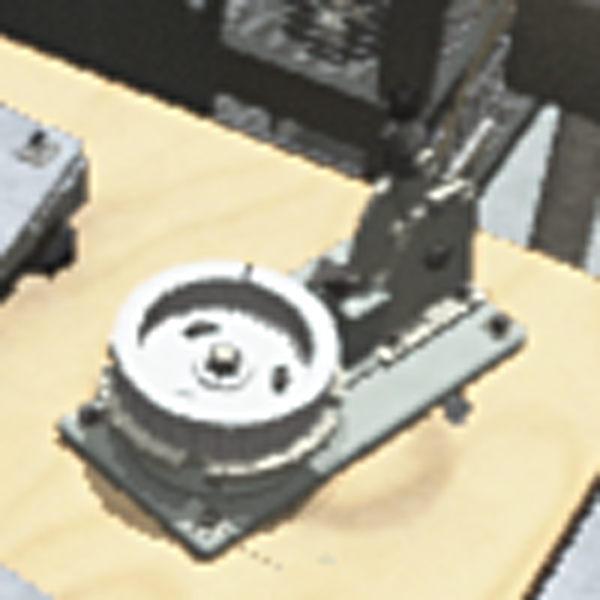

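Top crop: mark at (404.7,288.3), plate corners at (381.3,259.7), (354.7,288), (418,346.3) and (443.7,317). Scene crop: mark at (371.5,215).

```bash
cat >> h.py <<'E'
def top_cal():
    c=read_camera("top"); P=[ray(c,350+x/6,255+y/6,.012) for x,y in((188,28),(28,198),(408,548),(562,372))]
    return c,np.array(P)
E
python3 - <<'E'
from h import *
c,P=top_cal(); s=read_camera("scene")
print(P.round(4)); 
ce=P.mean(0); d=(P[2]+P[3]-P[0]-P[1]); yaw=np.arctan2(d[1],d[0]); e=P[1]-P[0]
print("centre",ce,"yaw",yaw,np.linalg.norm(d)/2, np.linalg.norm(e), 'perp', np.arctan2(e[1],e[0])-yaw)
S=[ray(s,330+x/6,170+y/6,.012) for x,y in((60,428),(203,556),(523,335))]; print(np.round(S,4))
u=np.array([np.cos(yaw),np.sin(yaw)])
print("pulley",ce[:2]-.053*u, "hub nut top ray", ray(c,350+215/6,255+185/6,.063), ray(s,330+223/6,170+357/6,.063))
m=ray(c,350+328/6,255+200/6,.07); m2=ray(s,330+249/6,170+272/6,.07)
for p in((ce[:2]-.053*u),):
  for q in(m,m2):
    v=q[:2]-p; print("mark",q,np.linalg.norm(v),np.arctan2(v[1],v[0])-yaw)
# ball at 101 from pivot, leaning .25
b=ce[:2]+u*(.070-.101*np.sin(.25)); bz=.058+.101*np.cos(.25)
print("ball",b,bz,"proj",(proj(c,[*b,bz])-[350,255])*6,(proj(s,[*b,bz])-[330,170])*6)
E
```

```text
[[ 0.5647 -0.1851  0.012 ]
 [ 0.4686 -0.1524  0.012 ]
 [ 0.4021 -0.3559  0.012 ]
 [ 0.4964 -0.3869  0.012 ]]
centre [ 0.48297104 -0.27006582  0.012     ] yaw -1.8918282140581328 0.21354200366526555 0.10147453783002058 perp 4.705275533513051
[[ 0.5613 -0.1824  0.012 ]
 [ 0.4685 -0.1495  0.012 ]
 [ 0.4021 -0.3518  0.012 ]]
pulley [ 0.49969498 -0.21977357] hub nut top ray [ 0.49985837 -0.21898477  0.063     ] [ 0.4990987  -0.21780862  0.063     ]
mark [ 0.5125764 -0.2626642  0.07     ] 0.044783221911267 0.6127930575655627
mark [ 0.51139554 -0.26570363  0.07      ] 0.04739697447936422 0.5704737024585407
ball [ 0.46876763 -0.31277836] 0.15586015459277514 proj [442.72583306 340.25553294] [401.76497225 105.62066067]
```

Emit:
drive_tool(
  slide=[
    [0.033, 0.0304, 0],
    [0.033, 0.0304, 0],
    [0.033, 0.0304, 0],
    [0.033, 0.0304, 0],
    [0.033, 0.0304, 0],
  ],
  twist=[
    [0, 0, 5.8],
    [0, 0, 5.8],
    [0, 0, 5.8],
    [0, 0, 5.8],
    [0, 0, 5.8],
  ],
  jaw=[0.02, 0.02, 0.02, 0.02, 0.02],
  grip_force=20,
)

```text
clock: 0.92
position: [0.2922, -0.3565, 0.2488]
orientation: [3.142, -0.0, -0.819]
contact_force: [-0.3, -0.1, 0.5]
gripper_width: 0.503
```

Emit:
drive_tool(
  slide=[
    [0.033, 0.0304, -0.01],
    [0.033, 0.0304, -0.02],
    [0.033, 0.0304, -0.03],
    [0.033, 0.0304, -0.03],
    [0.033, 0.0304, -0.03],
  ],
  twist=[
    [0, 0, 5.8],
    [0, 0, 5.8],
    [0, 0, 5.8],
    [0, 0, 5.8],
    [0, 0, 5.8],
  ],
  jaw=[0.02, 0.02, 0.02, 0.02, 0.02],
)

```text
clock: 1.55
position: [0.4573, -0.2046, 0.128]
orientation: [3.141, -0.001, -0.312]
contact_force: [0.5, -0.8, 0.2]
gripper_width: 0.217
```

Emit:
drive_tool(
  slide=[
    [0, 0, 0],
    [0, 0, 0],
  ],
  twist=[
    [0, 0, 0],
    [0, 0, 0],
  ],
  jaw=[0.02, 0.02],
)

```text
clock: 1.8
position: [0.4562, -0.2058, 0.1289]
orientation: [3.141, -0.0, -0.316]
contact_force: [-0.2, 0.4, -0.3]
gripper_width: 0.22
```

Emit:
drive_tool(
  slide=[
    [0.0005, 0.001, -0.015],
    [0, 0, -0.015],
    [0, 0, -0.008],
    [0, 0, -0.006],
    [0, 0, 0],
  ],
  twist=[
    [0, 0, 0],
    [0, 0, 0],
    [0, 0, 0],
    [0, 0, 0],
    [0, 0, 0],
  ],
  jaw=[0.02, 0.02, 0.02, 0.02, 0.02],
)

```text
clock: 2.42
position: [0.4566, -0.2046, 0.0843]
orientation: [-3.141, 0.001, -0.316]
contact_force: [0.2, -0.2, 0.2]
gripper_width: 0.218
```

```bash
python3 - <<'E'
from h import *
a=read_camera("top"); b=read_camera("scene")
A=crop(a,350,255,100,100,4);B=crop(b,330,170,100,100,4)
cv2.imwrite("pics/d1.png",np.hstack([A,B]))
E
```

```text
(no output)
```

View pics/d1.png

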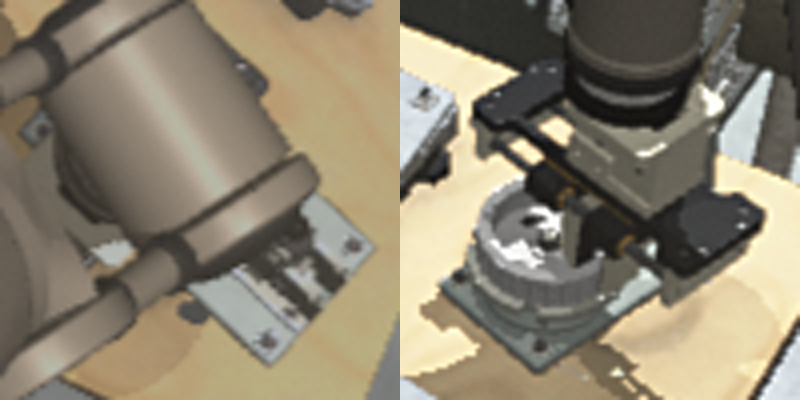

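The fingers straddle the rim on the robot's side, at about (585,235) in the right half of the picture. No contact force. I'll lower a little and pinch.

Emit:
drive_tool(
  slide=[
    [0, 0, -0.005],
    [0, 0, -0.004],
    [0, 0, 0],
    [0, 0, 0],
    [0, 0, 0],
  ],
  twist=[
    [0, 0, 0],
    [0, 0, 0],
    [0, 0, 0],
    [0, 0, 0],
    [0, 0, 0],
  ],
  jaw=[0.02, 0.02, 0.004, 0.004, 0.004],
  grip_force=25,
)

```text
clock: 3.15
position: [0.4579, -0.2054, 0.0757]
orientation: [3.141, -0.003, -0.316]
contact_force: [4.9, -2.5, -5.4]
gripper_width: 0.113
```

```bash
python3 - <<'E'
import numpy as np
P=np.array([.4995,-.2190]); yaw=-1.892
for a0,step,n in((-90,-5.6,6),(-123.6,5,4),(-123.6,-5,4)):
    a=np.radians(a0+step*np.arange(n+1))+yaw
    p=np.c_[np.cos(a),np.sin(a)]*.045
    print(np.diff(p,axis=0).round(4).tolist())
E
```

```text
[[0.0016, 0.0041], [0.002, 0.0039], [0.0024, 0.0037], [0.0027, 0.0035], [0.003, 0.0032], [0.0033, 0.0029]]
[[-0.003, -0.0025], [-0.0028, -0.0028], [-0.0025, -0.003], [-0.0022, -0.0032]]
[[0.0032, 0.0023], [0.0034, 0.002], [0.0035, 0.0017], [0.0037, 0.0014]]
```

Emit:
drive_tool(
  slide=[
    [0.001, -0.0003, 0],
    [0.0016, 0.0041, 0],
    [0.002, 0.0039, 0],
    [0.0024, 0.0037, 0],
    [0, 0, 0],
  ],
  twist=[
    [0, 0, 0],
    [0, 0, -5.6],
    [0, 0, -5.6],
    [0, 0, -5.6],
    [0, 0, 0],
  ],
  jaw=[0.004, 0.004, 0.004, 0.004, 0.004],
)

```text
clock: 3.78
position: [0.4641, -0.1937, 0.0757]
orientation: [3.141, -0.001, -0.608]
contact_force: [1.5, -4.1, -4.5]
gripper_width: 0.11
```

Emit:
drive_tool(
  slide=[
    [0.0027, 0.0035, 0],
    [0.003, 0.0032, 0],
    [0.0033, 0.0029, 0],
    [0, 0, 0],
  ],
  twist=[
    [0, 0, -5.6],
    [0, 0, -5.6],
    [0, 0, -5.6],
    [0, 0, 0],
  ],
  jaw=[0.004, 0.004, 0.004, 0.004],
)

```text
clock: 4.28
position: [0.4732, -0.1844, 0.0757]
orientation: [3.141, -0.002, -0.901]
contact_force: [2.9, -6.1, -4.9]
gripper_width: 0.111
```

Emit:
drive_tool(
  slide=[
    [0, 0, 0],
    [0, 0, 0],
    [0, 0, 0.03],
    [0, 0, 0.05],
    [0, 0, 0.055],
  ],
  twist=[
    [0, 0, 0],
    [0, 0, 0],
    [0, 0, 0],
    [0, 0, 0],
    [0, 0, 0],
  ],
  jaw=[0.02, 0.02, 0.02, 0.02, 0.02],
)

```text
clock: 4.9
position: [0.472, -0.183, 0.2118]
orientation: [3.141, 0.002, -0.901]
contact_force: [0.4, -0.7, -0.0]
gripper_width: 0.213
```

Emit:
drive_tool(
  slide=[
    [-0.018, -0.042, 0],
    [-0.018, -0.042, 0],
    [-0.018, -0.042, 0],
    [-0.018, -0.042, 0],
    [-0.018, -0.042, 0],
  ],
  twist=[
    [0, 0, 6.7],
    [0, 0, 6.7],
    [0, 0, 6.7],
    [0, 0, 6.7],
    [0, 0, 6.8],
  ],
  jaw=[0.06, 0.06, 0.06, 0.06, 0.06],
)

```text
clock: 5.52
position: [0.3819, -0.3944, 0.2108]
orientation: [-3.141, 0.0, -0.311]
contact_force: [0.5, -0.5, -0.2]
gripper_width: 0.645
```

```bash
python3 - <<'E'
from h import *
a=read_camera("top"); b=read_camera("scene")
A=crop(a,360,260,67,67,6);B=crop(b,340,180,67,67,6)
cv2.imwrite("pics/e1.png",np.hstack([A,B])[:,:800]); print(env.read_state()["position"])
P=np.array([.4997,-.2192]);u=np.array([-.3157,-.9489])
for c,o in((a,(360,260)),(b,(340,180))):
  print([((proj(c,[*(P+u*r),z])-o)*6).round(0).tolist() for r,z in((0,.07),(.04,.07),(.047,.07),(.0525,.073))])
E
```

```text
[ 0.38083086 -0.39677903  0.2105624 ]
[[157.0, 154.0], [231.0, 221.0], [244.0, 233.0], [255.0, 242.0]]
[[165.0, 284.0], [228.0, 243.0], [239.0, 236.0], [248.0, 226.0]]
```

View pics/e1.png

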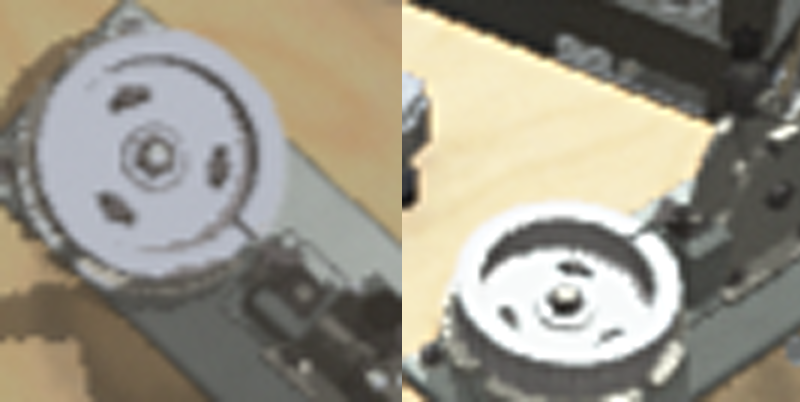

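The mark sits at (242,230) in the top crop. I predicted (244,233) for it facing the pointer, so it is within about 1°. On to the lever.

Emit:
drive_tool(
  slide=[
    [0.04, 0.037, 0],
    [0.035, 0.032, 0],
    [0.01, 0.009, 0],
    [0, 0, -0.03],
    [0, 0, -0.02],
  ],
  twist=[
    [0, 0, 0],
    [0, 0, 0],
    [0, 0, 0],
    [0, 0, 0],
    [0, 0, 0],
  ],
  jaw=[0.06, 0.06, 0.06, 0.06, 0.06],
)

```text
clock: 6.25
position: [0.4673, -0.3146, 0.1597]
orientation: [-3.141, 0.001, -0.315]
contact_force: [-0.1, -0.3, -0.1]
gripper_width: 0.654
```

Emit:
drive_tool(
  slide=[
    [0, 0, -0.02],
    [0, 0, -0.009],
    [0, 0, 0],
  ],
  twist=[
    [0, 0, 0],
    [0, 0, 0],
    [0, 0, 0],
  ],
  jaw=[0.06, 0.05, 0.04],
)

```text
clock: 6.62
position: [0.4674, -0.3154, 0.1315]
orientation: [-3.141, 0.001, -0.316]
contact_force: [0.1, 0.4, 0.9]
gripper_width: 0.486
```

```bash
python3 - <<'E'
from h import *
a=read_camera("top"); b=read_camera("scene")
A=crop(a,370,265,100,100,4);B=crop(b,350,160,67,67,6)[:400,:400]
cv2.imwrite("pics/f1.png",np.hstack([A,B])); s=env.read_state();print(s["position"],s["orientation"])
C=np.array([.4825,-.2690]);u=np.array([-.3157,-.9489]);p=C+u*.0529
print((proj(b,[*p,.125])-(350,160))*6,p,(proj(b,[*s["position"][:2],s["position"][2]-.003])-(350,160))*6)
E
```

```text
[ 0.4679847  -0.31589101  0.13250255] [ 3.14112235e+00 -1.12006754e-03 -3.15817096e-01]
[284.77612429 211.71052433] [ 0.46579947 -0.31919681] [278.53327655 206.74469815]
```

View pics/f1.png

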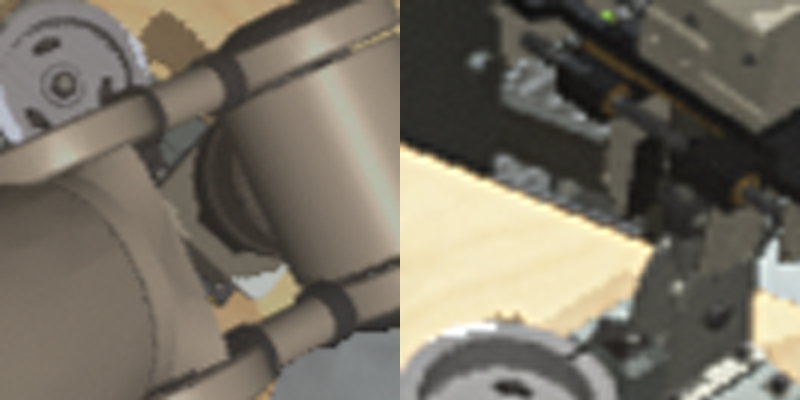

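Fingers are on both sides of the collar. The grasp point sits about 4 mm toward the pulley and 4 mm high, so I'll correct that and close.

Emit:
drive_tool(
  slide=[
    [-0.001, -0.0035, -0.003],
    [0, 0, 0],
    [0, 0, 0],
    [0, 0, 0],
    [0, 0, 0],
  ],
  twist=[
    [0, 0, 0],
    [0, 0, 0],
    [0, 0, 0],
    [0, 0, 0],
    [0, 0, 0],
  ],
  jaw=[0.04, 0.018, 0.018, 0.018, 0.018],
  grip_force=30,
)

```text
clock: 7.35
position: [0.4669, -0.3193, 0.1289]
orientation: [3.141, -0.001, -0.316]
contact_force: [0.5, -0.9, -0.0]
gripper_width: 0.274
```

Emit:
drive_tool(
  slide=[
    [0.0003, 0.0008, 0.0033],
    [0.0003, 0.0008, 0.0033],
    [0.0003, 0.0008, 0.0033],
    [0, 0, 0],
    [0, 0, 0],
  ],
  twist=[
    [0, 0, 0],
    [0, 0, 0],
    [0, 0, 0],
    [0, 0, 0],
    [0, 0, 0],
  ],
  jaw=[0.018, 0.018, 0.018, 0.018, 0.018],
)

```text
clock: 7.98
position: [0.4676, -0.3168, 0.1385]
orientation: [3.141, -0.0, -0.316]
contact_force: [2.3, -4.4, -5.4]
gripper_width: 0.276
```

```bash
python3 - <<'E'
import numpy as np
t=np.linspace(-.25,.60,11); u=np.array([-.3157,-.9489]); r=.079
p=np.c_[np.outer(r*np.sin(t),u),r*np.cos(t)]; print(np.diff(p,axis=0).round(4).tolist())
E
```

```text
[[-0.0021, -0.0062, 0.0014], [-0.0021, -0.0063, 0.0008], [-0.0021, -0.0064, 0.0003], [-0.0021, -0.0064, -0.0003], [-0.0021, -0.0063, -0.0009], [-0.0021, -0.0062, -0.0014], [-0.002, -0.0061, -0.002], [-0.002, -0.0059, -0.0025], [-0.0019, -0.0057, -0.0031], [-0.0018, -0.0054, -0.0036]]
```

Emit:
drive_tool(
  slide=[
    [0, 0.0002, 0.001],
    [-0.001, -0.003, 0.0007],
    [-0.0011, -0.0032, 0.0007],
    [0, 0, 0],
  ],
  twist=[
    [0, 0, 0],
    [0, 0, 0],
    [0, 0, 0],
    [0, 0, 0],
  ],
  jaw=[0.018, 0.018, 0.018, 0.018],
)

```text
clock: 8.48
position: [0.4656, -0.3227, 0.141]
orientation: [-3.141, -0.0, -0.316]
contact_force: [4.8, -0.7, -6.4]
gripper_width: 0.269
```

Emit:
drive_tool(
  slide=[
    [-0.0016, -0.0065, 0.0008],
    [-0.0021, -0.0064, 0.0003],
    [-0.0021, -0.0064, -0.0003],
    [-0.0021, -0.0063, -0.0009],
    [0, 0, 0],
  ],
  twist=[
    [0, 0, 0],
    [0, 0, 0],
    [0, 0, 0],
    [0, 0, 0],
    [0, 0, 0],
  ],
  jaw=[0.018, 0.018, 0.018, 0.018, 0.018],
)

```text
clock: 9.1
position: [0.457, -0.3488, 0.1407]
orientation: [3.141, 0.001, -0.316]
contact_force: [0.4, 0.6, -6.7]
gripper_width: 0.274
```

Emit:
drive_tool(
  slide=[
    [-0.0021, -0.0062, -0.0014],
    [-0.002, -0.0061, -0.002],
    [0, 0, 0],
  ],
  twist=[
    [0, 0, 0],
    [0, 0, 0],
    [0, 0, 0],
  ],
  jaw=[0.018, 0.018, 0.018],
)

```text
clock: 9.48
position: [0.4531, -0.3611, 0.1372]
orientation: [3.141, 0.001, -0.316]
contact_force: [0.5, 1.6, -6.2]
gripper_width: 0.278
```

Emit:
drive_tool(
  slide=[
    [-0.002, -0.0059, -0.0025],
    [-0.0019, -0.0057, -0.0031],
    [0, 0, 0],
  ],
  twist=[
    [0, 0, 0],
    [0, 0, 0],
    [0, 0, 0],
  ],
  jaw=[0.018, 0.018, 0.018],
)

```text
clock: 9.85
position: [0.4492, -0.3725, 0.1316]
orientation: [-3.142, 0.001, -0.316]
contact_force: [0.3, 3.6, -5.4]
gripper_width: 0.27
```

Emit:
drive_tool(
  slide=[
    [-0.0009, -0.0028, -0.0018],
    [0, 0, 0],
  ],
  twist=[
    [0, 0, 0],
    [0, 0, 0],
  ],
  jaw=[0.018, 0.018],
)

```text
clock: 10.1
position: [0.4485, -0.3749, 0.13]
orientation: [-3.141, 0.001, -0.316]
contact_force: [-0.6, 3.4, -5.0]
gripper_width: 0.274
```

Emit:
drive_tool(
  slide=[
    [-0.0008, -0.0024, -0.0016],
    [0, 0, 0],
  ],
  twist=[
    [0, 0, 0],
    [0, 0, 0],
  ],
  jaw=[0.018, 0.018],
)

```text
clock: 10.35
position: [0.4478, -0.377, 0.1285]
orientation: [-3.141, 0.001, -0.316]
contact_force: [-0.5, 4.8, -4.6]
gripper_width: 0.271
```

Emit:
drive_tool(
  slide=[
    [-0.0005, -0.0015, -0.001],
    [0, 0, 0],
  ],
  twist=[
    [0, 0, 0],
    [0, 0, 0],
  ],
  jaw=[0.018, 0.018],
)

```text
clock: 10.6
position: [0.4478, -0.3772, 0.1279]
orientation: [-3.139, 0.001, -0.315]
contact_force: [0.6, 11.0, 0.0]
gripper_width: 0.276
```

At the far stop (11 N). Let go so the collar drops.

Emit:
drive_tool(
  slide=[
    [0, 0, 0],
    [0, 0, 0],
    [0, 0, 0],
    [0, 0, 0.03],
    [0, 0, 0.05],
  ],
  twist=[
    [0, 0, 0],
    [0, 0, 0],
    [0, 0, 0],
    [0, 0, 0],
    [0, 0, 0],
  ],
  jaw=[0.05, 0.05, 0.05, 0.05, 0.05],
)

```text
clock: 11.22
position: [0.4467, -0.3788, 0.2071]
orientation: [-3.14, 0.003, -0.316]
contact_force: [0.1, 0.6, 0.3]
gripper_width: 0.545
```

Emit:
drive_tool(
  slide=[
    [-0.015, 0.03, 0.01],
    [-0.015, 0.05, 0],
    [-0.015, 0.05, 0],
    [0, 0.03, 0],
  ],
  twist=[
    [0, 0, 0],
    [0, 0, 0],
    [0, 0, 0],
    [0, 0, 0],
  ],
  jaw=[0.05, 0.04, 0.03, 0.02],
)

```text
clock: 11.72
position: [0.4015, -0.2174, 0.2181]
orientation: [3.141, -0.001, -0.316]
contact_force: [-0.5, -0.0, 0.7]
gripper_width: 0.268
```

```bash
python3 - <<'E'
from h import *
a=read_camera("top"); b=read_camera("scene")
A=crop(a,370,270,67,67,6);B=crop(b,355,165,67,67,6)
cv2.imwrite("pics/g1.png",np.hstack([A,B])[:,:800]); print(env.read_state()["position"])
C=np.array([.4825,-.2690]);u=np.array([-.3157,-.9489])
for c,o in((a,(370,270)),(b,(355,165))):
  f=lambda r,t:[*(C+u*(.07+r*np.sin(t))),.058+r*np.cos(t)]
  print([((proj(c,q)-o)*6).round(0).tolist() for q in(f(.069,.55),f(.079,.55),f(.101,.55),[*(C+u*.003),.04],[*(C-u*.0055),.04])])
E
```

```text
[ 0.40222158 -0.21695     0.21823146]
[[419.0, 365.0], [435.0, 375.0], [470.0, 396.0], [188.0, 194.0], [172.0, 180.0]]
[[332.0, 145.0], [343.0, 126.0], [367.0, 84.0], [156.0, 364.0], [143.0, 372.0]]
```

View pics/g1.png

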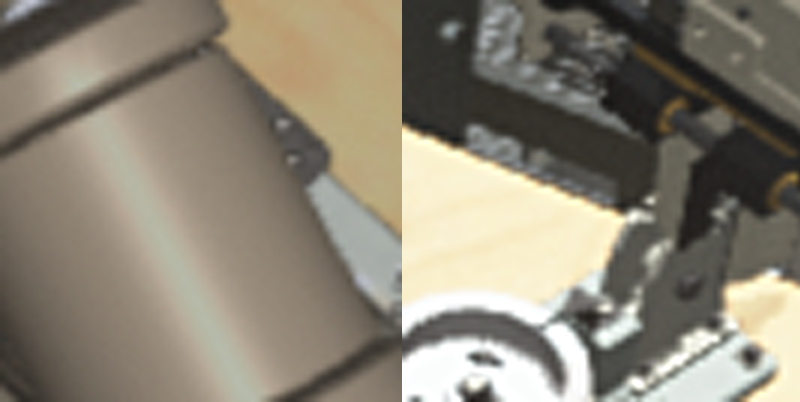

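Emit:
drive_tool(
  slide=[
    [0.03, 0.006, 0],
    [0.0257, 0.0058, -0.02],
    [0, 0, -0.04],
    [0, 0, -0.03],
    [0, 0, -0.03],
  ],
  twist=[
    [0, 0, 0],
    [0, 0, 0],
    [0, 0, 0],
    [0, 0, 0],
    [0, 0, 0],
  ],
  jaw=[0.02, 0.02, 0.02, 0.02, 0.02],
)

```text
clock: 12.45
position: [0.4587, -0.2085, 0.0966]
orientation: [3.141, -0.001, -0.316]
contact_force: [0.2, -0.4, -0.1]
gripper_width: 0.214
```

Emit:
drive_tool(
  slide=[
    [0, 0, -0.012],
    [0, 0, -0.01],
    [0, 0, 0],
  ],
  twist=[
    [0, 0, 0],
    [0, 0, 0],
    [0, 0, 0],
  ],
  jaw=[0.02, 0.02, 0.02],
)

```text
clock: 12.82
position: [0.4583, -0.2075, 0.0756]
orientation: [3.141, -0.0, -0.316]
contact_force: [0.8, 0.4, 0.4]
gripper_width: 0.219
```

```bash
python3 - <<'E'
from h import *
b=read_camera("scene"); a=read_camera("top")
A=crop(b,355,165,67,67,6)[:,:400];B=crop(a,380,280,67,67,6)
cv2.imwrite("pics/i1.png",np.hstack([A,B])[:,:800])
E
```

```text
(no output)
```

View pics/i1.png

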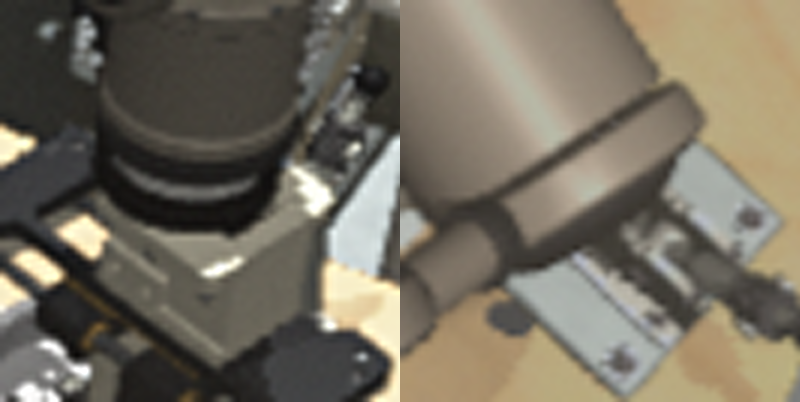

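Scene view: ball at (370,80) against (367,84) predicted for 0.55 rad. The collar is near (335,145) against (332,145) predicted for down, so the lever is over and latched. Now pinch the rim and feel for the notch.

Emit:
drive_tool(
  slide=[
    [-0.0006, 0.0018, 0],
    [0, 0, 0],
    [0, 0, 0],
    [0, 0, 0],
  ],
  twist=[
    [0, 0, 0],
    [0, 0, 0],
    [0, 0, 0],
    [0, 0, 0],
  ],
  jaw=[0.02, 0.004, 0.004, 0.004],
  grip_force=25,
)

```text
clock: 13.42
position: [0.458, -0.2055, 0.076]
orientation: [3.141, -0.001, -0.316]
contact_force: [1.0, -0.5, 4.1]
gripper_width: 0.11
```

Emit:
drive_tool(
  slide=[
    [0.0005, 0.0015, 0],
    [0, 0, 0],
  ],
  twist=[
    [0, 0, -2],
    [0, 0, 0],
  ],
  jaw=[0.004, 0.004],
)

```text
clock: 13.68
position: [0.4584, -0.2043, 0.076]
orientation: [3.141, -0.001, -0.35]
contact_force: [0.2, -2.1, 4.8]
gripper_width: 0.114
```

Emit:
drive_tool(
  slide=[
    [0.0005, 0.0015, 0],
    [0, 0, 0],
  ],
  twist=[
    [0, 0, -2],
    [0, 0, 0],
  ],
  jaw=[0.004, 0.004],
)

```text
clock: 13.92
position: [0.4587, -0.2035, 0.076]
orientation: [3.14, -0.002, -0.384]
contact_force: [-1.5, -5.6, 5.0]
gripper_width: 0.111
```

Emit:
drive_tool(
  slide=[
    [0.0006, 0.0014, 0],
    [0, 0, 0],
  ],
  twist=[
    [0, 0, -2],
    [0, 0, 0],
  ],
  jaw=[0.004, 0.004],
)

```text
clock: 14.18
position: [0.4589, -0.203, 0.076]
orientation: [3.138, -0.002, -0.418]
contact_force: [-4.7, -10.8, 3.8]
gripper_width: 0.11
```

Emit:
drive_tool(
  slide=[
    [0.0006, 0.0014, 0],
    [0, 0, 0],
  ],
  twist=[
    [0, 0, -2],
    [0, 0, 0],
  ],
  jaw=[0.004, 0.004],
)

```text
clock: 14.42
position: [0.4591, -0.2026, 0.076]
orientation: [3.137, -0.002, -0.453]
contact_force: [-7.5, -14.9, 2.7]
gripper_width: 0.117
```

Resistance climbed to about 17 N with the rim nearly still, well above the 4 N drag, so the pin has probably dropped. I'll reverse to confirm.

Emit:
drive_tool(
  slide=[
    [-0.0006, -0.0014, 0],
    [-0.0006, -0.0014, 0],
    [-0.0005, -0.0015, 0],
    [0, 0, 0],
  ],
  twist=[
    [0, 0, 2],
    [0, 0, 2],
    [0, 0, 2],
    [0, 0, 0],
  ],
  jaw=[0.004, 0.004, 0.004, 0.004],
)

```text
clock: 14.92
position: [0.4583, -0.2044, 0.076]
orientation: [3.141, -0.001, -0.35]
contact_force: [-0.8, -2.1, 5.2]
gripper_width: 0.11
```

Emit:
drive_tool(
  slide=[
    [-0.0005, -0.0015, 0],
    [-0.0005, -0.0015, 0],
    [0, 0, 0],
  ],
  twist=[
    [0, 0, 2],
    [0, 0, 2],
    [0, 0, 0],
  ],
  jaw=[0.004, 0.004, 0.004],
)

```text
clock: 15.3
position: [0.4576, -0.2065, 0.076]
orientation: [-3.141, -0.001, -0.281]
contact_force: [1.1, 3.0, 6.1]
gripper_width: 0.112
```

Emit:
drive_tool(
  slide=[
    [-0.0005, -0.0015, 0],
    [0, 0, 0],
  ],
  twist=[
    [0, 0, 2],
    [0, 0, 0],
  ],
  jaw=[0.004, 0.004],
)

```text
clock: 15.55
position: [0.4575, -0.2071, 0.0759]
orientation: [-3.139, -0.002, -0.247]
contact_force: [5.1, 7.4, 5.8]
gripper_width: 0.114
```

Emit:
drive_tool(
  slide=[
    [-0.0005, -0.0015, 0],
    [0, 0, 0],
  ],
  twist=[
    [0, 0, 2],
    [0, 0, 0],
  ],
  jaw=[0.004, 0.004],
)

```text
clock: 15.8
position: [0.4574, -0.2076, 0.0759]
orientation: [-3.138, -0.002, -0.212]
contact_force: [7.0, 11.8, 5.6]
gripper_width: 0.118
```

Locked in both directions, with only play between. I'll relax to mid-play, release, back off and look.

Emit:
drive_tool(
  slide=[
    [0.0005, 0.0015, 0],
    [0.0005, 0.0015, 0],
    [0.0003, 0.0008, 0],
    [0, 0, 0],
    [0, 0, 0],
  ],
  twist=[
    [0, 0, -2],
    [0, 0, -2],
    [0, 0, -1],
    [0, 0, 0],
    [0, 0, 0],
  ],
  jaw=[0.004, 0.004, 0.004, 0.02, 0.02],
)

```text
clock: 16.42
position: [0.4567, -0.2055, 0.075]
orientation: [-3.141, 0.002, -0.298]
contact_force: [0.4, 0.0, 0.1]
gripper_width: 0.213
```

Emit:
drive_tool(
  slide=[
    [0, 0, 0.03],
    [0, 0, 0.05],
    [0, 0, 0.06],
    [-0.03, -0.05, 0.01],
    [-0.03, -0.05, 0],
  ],
  twist=[
    [0, 0, 0],
    [0, 0, 0],
    [0, 0, 0],
    [0, 0, 0],
    [0, 0, 0],
  ],
  jaw=[0.02, 0.02, 0.02, 0.02, 0.02],
)

```text
clock: 17.05
position: [0.3971, -0.3067, 0.2267]
orientation: [3.141, -0.002, -0.295]
contact_force: [0.3, -0.7, 1.0]
gripper_width: 0.223
```

Emit:
drive_tool(
  slide=[
    [-0.03, -0.05, 0],
    [-0.03, -0.05, 0],
    [-0.03, -0.05, 0],
    [-0.03, -0.05, 0],
    [0, 0, 0],
  ],
  twist=[
    [0, 0, -5],
    [0, 0, -5],
    [0, 0, -5],
    [0, 0, -5],
    [0, 0, 0],
  ],
  jaw=[0.02, 0.02, 0.02, 0.02, 0.02],
)

```text
clock: 17.68
position: [0.2747, -0.5085, 0.2243]
orientation: [-3.141, 0.001, -0.652]
contact_force: [-0.1, 0.5, 0.6]
gripper_width: 0.216
```

```bash
python3 - <<'E'
from h import *
a=read_camera("top"); b=read_camera("scene")
A=crop(a,358,258,80,80,5);B=crop(b,345,165,80,80,5)
cv2.imwrite("pics/k1.png",np.hstack([A,B])); print(env.read_state()["position"])
C=np.array([.4825,-.2690]);u=np.array([-.3157,-.9489])
f=lambda r,t:[*(C+u*(.07+r*np.sin(t))),.058+r*np.cos(t)]
for c,o in((a,(358,258)),(b,(345,165))):
  print([((proj(c,q)-o)*5).round(0).tolist() for q in(f(.069,.55),f(.079,.55),f(.101,.55),[*(C-u*.006),.07])])
E
```

```text
[ 0.27695931 -0.50545862  0.22461349]
[[410.0, 364.0], [423.0, 372.0], [452.0, 390.0], [212.0, 205.0]]
[[327.0, 121.0], [336.0, 105.0], [356.0, 70.0], [174.0, 273.0]]
```

View pics/k1.png

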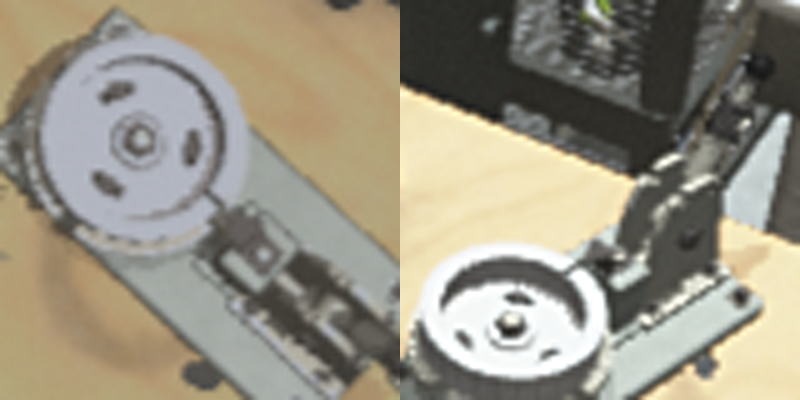

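```bash
python3 -c "
from bench import ticket; print(ticket.finish_job())"
```

```text
the job is handed in; nothing more can be done
None
```

The pulley is at its timing mark and locked, and the lever is latched in the far notch. I handed the job in at about 18 s on the robot's clock, and the hand-in gives no verdict.

1. **Mark:** I pinched the rim and turned the pulley about 34° clockwise. The camera then showed the mark facing the pointer to within about 1°.
2. **Lever:** I lifted the collar about 10.7 mm, swung the lever to the far stop (11 N) and let go. The last picture puts the ball and collar within a few crop pixels (1–2 camera pixels) of where they should be for 0.55 rad with the collar down.
3. **Lock pin:** I rocked the pulley by its rim, at most 8° one way and 4° the other. Resistance climbed to about 17 N clockwise and 14 N the other way, against 4 N of normal drag, with little play between. I then let go and moved the arm clear.

**Weak points in the checks:**
- **Pin:** it could not be seen in the cameras, so "fully home" rests on that feel in both directions.
- **Play:** the free movement felt was about 3 mm at the rim, slightly more than the 2.4 mm expected. I put that down to give in the arm and pads.
- **Hex-key set, caliper and oak block:** I never approached them and felt no unexpected contact, but I did not check them again in a final picture.

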